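Slide the microscope lamp carriage round its guide rail

TASK

Two curved guide rails stand on the microscopy bench; on one hangs a carriage with a lamp barrel, on the other a carriage with a round flat mirror. Slide the lamp carriage along its rod, turning it with the bend, until it is up against the stop collar at the other end and its lamp looks at the specimen stage, then let go of it. Leave the mirror carriage where it is.

Things in the scene. Friction and masses are not known exactly. Their poses are not given: they have to be found in the camera images.
- lamp_grip (a point): Middle of the upright black tab (14 mm thick along x, 30 along y; ends 17 mm above this point, 24 below) on the lamp carriage: aluminium block 32 x 36 x 28 mm with an 18 mm bore, hung on an 8 mm rod, 0.2 kg, can be lifted 5 mm. Bore axis 38 mm below this point. Axes: y along bore, x to bend centre, z up. Lamp barrel (30 mm dia., 66 long) across under the block juts out both sides.
- lamp_stop (a point): Where lamp_grip is when the lamp carriage rests against the stop collar (dark steel disc, 28 mm dia., 8 mm thick, on the rod by the end post), same height as at the start. On lamp_rail at x 7, y -110, z 158 mm; axes of lamp_rail. The carriage has then turned +90 degrees about z (anticlockwise from above) from its start.
- lamp_rail: Fixed stand, white foot 200 x 215 x 14 mm; origin on the table below the small round specimen stage = bend's centre, z up. Level rod 125 mm up, in this frame: straight on x = -110 from start post (y = 62) to y = 0, quarter circle of radius 110 to (0, -110), straight along +x to collar face (x = 25), end post (x = 46). Carriage starts at y = 18 to 34, axes parallel. May swap sides.
- mirror_grip (a point): The same point on the tab of the mirror carriage, which hangs on the other, identical rail: same block and tab, but a thin upright disc 50 mm in diameter under the block in place of the barrel. To be left alone.

How it is judged (in metres and radians):
At the end, for the whole second after the job is handed in: The lamp carriage hangs upright (within 15 degrees) on its rod at the stop collar, its grip point within 15 mm (level) of lamp_stop and its bore within 15 degrees of the rod's end leg; the mirror carriage is within 15 mm of where it began (horizontal distance between lamp_grip and lamp_stop below 0.015 m and angle between the y axis of lamp_grip and the x axis of lamp_rail, either way round below 0.26 rad and angle between lamp_grip's own z axis and vertical below 0.26 rad and distance of mirror_grip from where it was at the start of the episode below 0.015 m); the robot touches nothing.
It fails at once if the mirror carriage is moved by more than 15 mm (distance of mirror_grip from where it was at the start of the episode above 0.015 m).
It also fails if it takes over 38 s, if anything falls off the work surface, if the arm or the gripper's body presses on something with over 40 N, if the wrist force passes 120 N, or if a joint passes its speed limit or range.

ROBOT

A 6-joint arm with a two-finger parallel gripper is mounted at the origin on the work surface. World frame = base frame: x ahead of the robot, y to its left, z up, the work surface at z = 0. Lengths are in m, angles in degrees, forces in N, time in s.
With the tool pointing down it reaches from about 0.3 to 0.75 m from the base axis. Payload 8.5 kg.
Tool frame: the origin (TCP) lies between the finger pads; the fingertips stand 25 mm ahead of it and the grasp point (between the pads) lies 6 mm ahead of it; x points along the fingers, y is the direction in which the jaws open and shut, and the axes are right-handed (so a half turn about x gives the same grasp; the last joint's range is limited). The gripper opens to 85 mm and grips with 20 to 120 N. Pads are 22 mm wide; open, the fingers measure 114 mm over their backs; the gripper's body (76 mm by 85 mm) begins 54 mm behind the grasp point. The pads swing forward as they close: fully open they stand 13 mm farther back than shut.
Start: joints at [-78.799, 21.807, 74.336, -0, 83.858, -12.336], TCP at [0.22, -0.504, 0.256] pointing down, gripper open.
Joint ranges: [-178.18, 178.18], [-50.72, 133.34], [12.68, 142.11], [-81.47, 261.47], [9.98, 163.14], [-165.26, 165.26]. Speed limits (degrees/s): [136.94, 136.94, 180, 180, 180, 180].

INTERFACE

Orientations are given as a 3x3 rotation matrix whose columns are the frame's x, y, z axes.
In Python, from rig import sensors, get_image, workorder gives the robot as it stands.
- The arm moves only by the tool arm_command, never from a script. Its argument "plan" is a list that holds one entry, the list of rows, each a list of 6 numbers: the shift along the tool's x, y, z in units of 25 mm (1.0 is 25 mm), then the turn, a rotation vector about the tool's x, y, z in units of 6 degrees (1.0 is 6 degrees). In form: [[[dx, dy, dz, ax, ay, az], ...]]. A call has 1 to 10 rows; each row is the pose to reach, as a shift and turn from the pose commanded when the call began, along the tool's axes at that moment; what a row does not reach only later rows make up. A row lasts 1/10 s, in which the tool goes at most 50 mm and 8.59 degrees, less where a joint would pass 70% of its speed; a pose out of reach is approached as far as the arm can. A call with a gripper value outside its range is refused whole. "jaw" is the closure, from 0 (fully open) to 1 (shut), set as the call begins (left out, the last holds). The fingers move at their own pace and stop on an object; "newtons" is the grip in N (left out, the last holds). Time passes only in rows, so rows that repeat a pose let the fingers close. It gives the time, the measured TCP pose, the force and the opening at its end, in the units of the state.
- sensors.observe(): the state, without advancing time (a new reading comes with each control period).
- get_image(name): name is "scene" or "top" or "wrist"; returns a dict with "img" (420x560x3 uint8, red, green, blue), "fx", "fy", "cx", "cy" (pixels), "dist" ([k1, k2, p1, p2, k3] as OpenCV has them; the pictures are not rectified), "T" (4x4, takes a point from camera to world coordinates). Camera axes: x right, y up, looking along -z (the intrinsics and any distortion apply to the point x, -y, -z); pixel columns grow to the right and rows downward; lengths in m; the calibration is good to about 2 mm. A picture is of the moment at which its call begins. There is no depth.
- workorder.close_job(): hands the job in, once; it reports no verdict.
The state is a dict: "time_s": time; "q": joint angles; "qvel": joint speeds; "joint_efforts": joint torques, N m; "position": TCP position; "tool_rot": TCP orientation; "ft_force": force on the tool from outside, world axes, zero at the start; "wrist_torque": the same for the moment, N m; "grip_width": finger opening in m.
Only numpy, scipy, OpenCV 4.12 (cv2) and the standard library are available. Lean on these libraries where they do the work, as an engineer would, in place of code of your own. Each camera call takes 0.05 s, during which the arm holds its last target. There are 200 camera calls.

## Working session

There is one attempt and no reset: what is moved stays moved. The work goes in short steps, Python scripts to look and compute and a tool call to move; the robot and the scene stay as the last step left them, time stands still between calls to the robot, and variables do not carry over. Pictures are saved under pics/ and viewed, about 8 in all and at most 12, crops included, and the job is handed in when it is done.

Besides the shell and the picture viewer there is one more tool, called by a JSON object that holds its "api" and its "payload". arm_command: Moves the arm, as the interface text tells. Its arguments: {"type":"object","properties":{"plan":{"type":"array","items":{"type":"array","items":{"type":"array","items":{"type":"number"}}}},"jaw":{"type":"number"},"newtons":{"type":"number"}},"required":["plan"]}

```bash
mkdir -p pics; ls
cat > h.py <<'E'
import cv2,numpy as np,json
from rig import sensors,get_image,workorder
def snap(name,fn):
    d=get_image(name); cv2.imwrite('pics/'+fn+'.png',d['img'][:,:,::-1])
    np.savez('pics/'+fn+'.npz',**{k:np.array(v) for k,v in d.items()}); return d
def load(fn): return dict(np.load('pics/'+fn+'.npz'))
def K(d): return np.array([[d['fx'],0,d['cx']],[0,d['fy'],d['cy']],[0,0,1]],float)
def ray(d,u,v):
    p=cv2.undistortPoints(np.array([[[u,v]]],float),K(d),np.array(d['dist'],float))[0,0]
    T=np.array(d['T']); return T[:3,3],T[:3,:3]@np.array([p[0],-p[1],-1])
def atz(d,u,v,z):
    o,r=ray(d,u,v); return o+r*(z-o[2])/r[2]
def proj(d,P):
    T=np.array(d['T']); c=(np.atleast_2d(P)-T[:3,3])@T[:3,:3]*[1,-1,-1]
    return cv2.projectPoints(c.reshape(-1,1,3),np.zeros(3),np.zeros(3),K(d),np.array(d['dist'],float))[0][:,0]
E
python3 - <<'E'
from h import *
for n in ('top','scene'):
    d=snap(n,n+'0'); print(n,np.round(d['T'],3).tolist(),d['fx'])
a=cv2.imread('pics/top0.png');
cv2.imwrite('pics/top0b.png',cv2.resize(a,(800,600),interpolation=cv2.INTER_CUBIC))
cv2.imwrite('pics/scene0b.png',cv2.resize(cv2.imread('pics/scene0.png'),(800,600),interpolation=cv2.INTER_CUBIC))
print(sensors.observe())
E
```

```text
pics
top [[-0.008, 0.991, -0.137, 0.402], [-1.0, -0.008, 0.001, 0.016], [0.0, 0.137, 0.991, 1.223], [0.0, 0.0, 0.0, 1.0]] 526.4235801663363
scene [[-0.36, -0.664, 0.655, 1.125], [0.933, -0.27, 0.239, 0.223], [0.019, 0.697, 0.717, 0.77], [0.0, 0.0, 0.0, 1.0]] 426.0004849346065
{'time_s': 0.1, 'q': array([-7.88005361e+01,  2.18386356e+01,  7.43803647e+01,  7.83062918e-04,
        8.38575363e+01, -1.23347167e+01]), 'qvel': array([ 0.05316521, -0.06380971, -0.10820029,  0.06798808, -0.04215963,
        0.02673661]), 'joint_efforts': array([ 3.10669282e-03, -4.49221265e+01, -2.31655598e+01, -2.01083822e-04,
        3.69722082e-03,  1.18664161e-05]), 'position': array([ 0.21957709, -0.50401559,  0.25575965]), 'tool_rot': array([[-2.46119222e-04,  3.99294574e-01, -9.16822656e-01],
       [ 1.31301687e-03, -9.16821764e-01, -3.99294539e-01],
       [-9.99999108e-01, -1.30207768e-03, -2.98633054e-04]]), 'ft_force': array([ 0.36443198, -0.08180727,  0.40573478]), 'wrist_torque': array([-0.0266153 , -0.01206311, -0.02952614]), 'grip_width': 0.08536351544021513}
```

View pics/top0b.png

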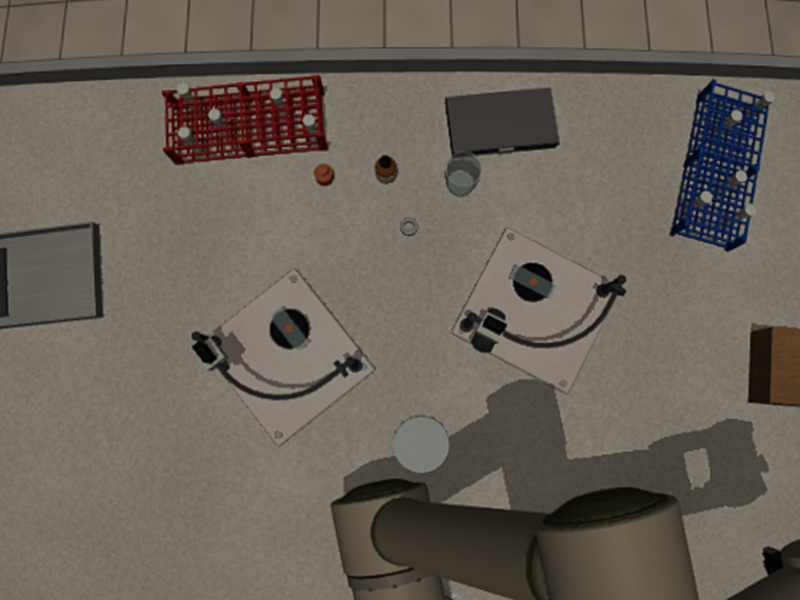

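View pics/scene0b.png

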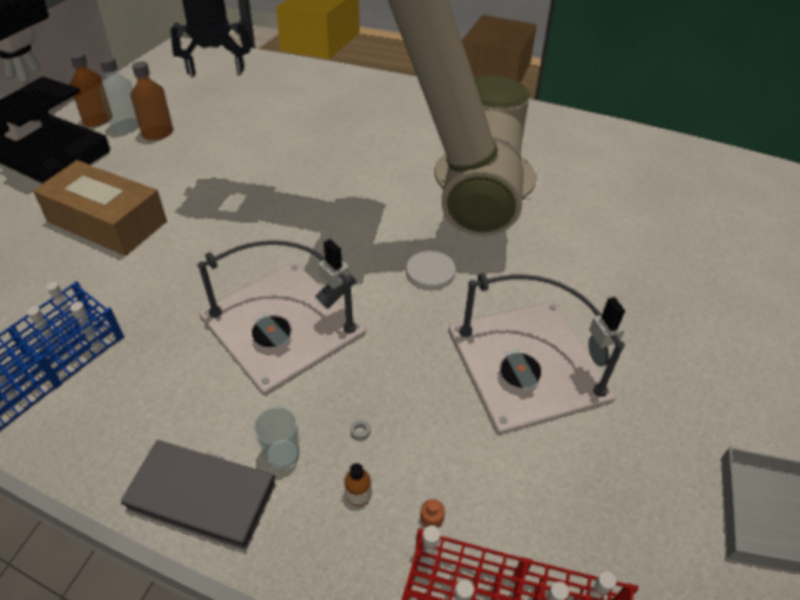

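Top view: the barrel carriage (lamp) is on the right-hand rail, with its tab near (492,325) in the 800 px picture. The collar is near (605,290) and the stage at (533,282). The left-hand rail holds the mirror. I'll crop in closer.

Run:
```python
from h import *
a=cv2.imread('pics/top0.png')[150:285,300:460]; b=cv2.imread('pics/scene0.png')[155:285,125:285]
c=np.hstack([cv2.resize(x,(400,400*x.shape[0]//160),interpolation=cv2.INTER_CUBIC)[:325] for x in(a,b)])
c=cv2.convertScaleAbs(c,alpha=1.6)
cv2.imwrite('pics/c1.png',cv2.resize(a,(800,600*0+675))[:600]*1)
x=cv2.resize(a,None,fx=4.4,fy=4.4,interpolation=cv2.INTER_CUBIC); cv2.imwrite('pics/c1.png',cv2.convertScaleAbs(x,alpha=1.7))
x=cv2.resize(b,None,fx=4.4,fy=4.4,interpolation=cv2.INTER_CUBIC); cv2.imwrite('pics/c2.png',cv2.convertScaleAbs(x,alpha=1.7))
```

```text
(no output)
```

View pics/c1.png

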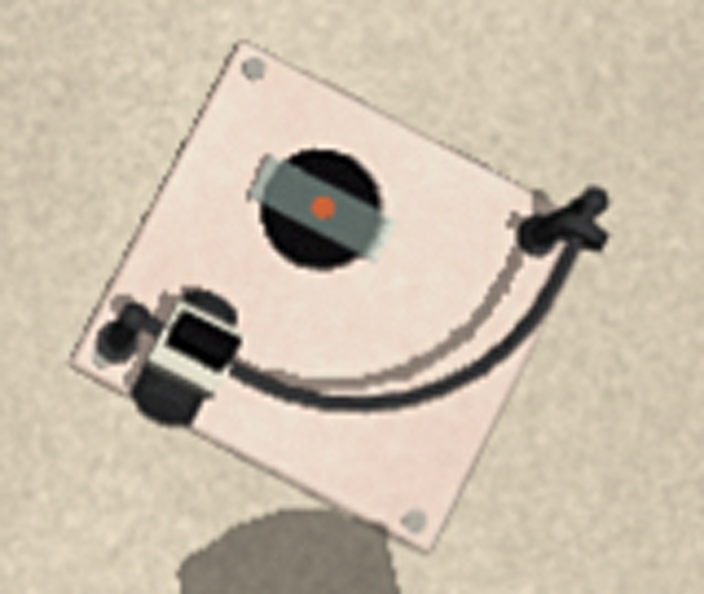

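View pics/c2.png

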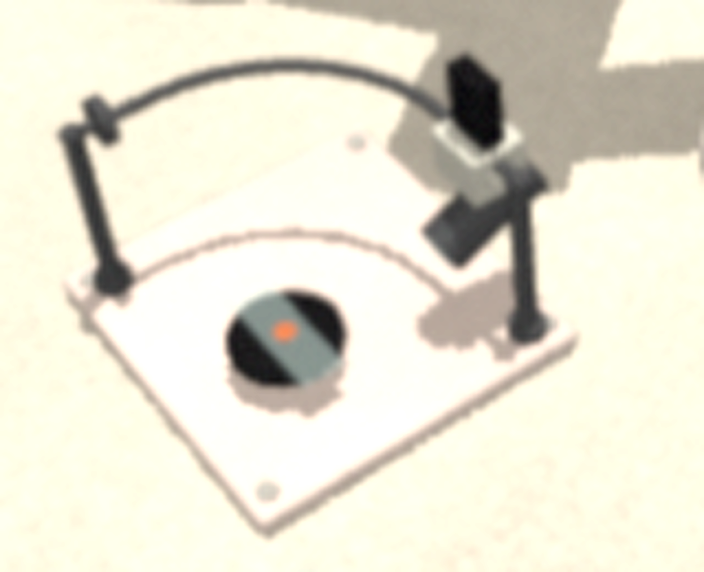

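```bash
cat > fit.py <<'E'
from h import *
from scipy.optimize import least_squares
t=load('top0');s=load('scene0')
T=lambda x,y:((x+.5)/4.4-.5+300,(y+.5)/4.4-.5+150); S=lambda x,y:((x+.5)/4.4-.5+125,(y+.5)/4.4-.5+155)
def R(a): return np.array([[np.cos(a),-np.sin(a),0],[np.sin(a),np.cos(a),0],[0,0,1]])
def f(p,full=0):
    x,y,a,hs,cx,cy,yc,zc=p
    c=lambda i,j:[cx+i*.1,cy+j*.1075,.014]
    g=lambda dx,dy,dz:[-.110+dx,yc+dy,zc+dz]
    L=[(t,T(322,208),[0,0,hs]),(s,S(286,331),[0,0,hs]),
     (t,T(240,40),c(1,1)),(t,T(72,362),c(-1,1)),(t,T(432,550),c(-1,-1)),
     (s,S(265,528),c(1,1)),(s,S(577,335),c(-1,1)),(s,S(70,285),c(1,-1)),
     (s,S(101,121),[.029,-.11,.125]),(t,T(588,226),[.029,-.11,.125]),
     (t,T(407,401),[-.11*.7071,-.11*.7071,.125]) ,
     # tab top corners
     (t,T(189,309),g(.007,.015,.017)),(t,T(240,342),g(.007,-.015,.017)),(t,T(219,371),g(-.007,-.015,.017)),(t,T(167,341),g(-.007,.015,.017)),
     (s,S(464,54),g(-.007,-.015,.017)),(s,S(447,64),g(.007,-.015,.017)),(s,S(501,91),g(.007,.015,.017))]
    r=[]
    for d,px,P in L:
        P=R(a)@np.array(P)+[x,y,0]; e=proj(d,P)[0]-px; r.append(e)
    # 11: rod mid: only normal (vertical-ish) matters
    r[10]=r[10]*[0.1,1]
    return np.array(r) if full else np.ravel(r)
o=least_squares(f,[.5,-.2,-.47,.03,0,0,.026,.158],loss='soft_l1')
if __name__=='__main__':
    p=o.x; print(p[:2].round(4),np.degrees(p[2]).round(2),p[3:].round(4)); print(f(p,1).round(1).tolist())
    A=R(p[2]);w=lambda v:(A@np.array(v)+[p[0],p[1],0]).round(4)
    print('grip',w([-.11,p[6],p[7]]),'stop',w([.007,-.11,.158]))
    np.save('rail.npy',p)
E
python3 fit.py
```

```text
[ 0.6014 -0.1906] -27.62 [ 0.0356 -0.0292 -0.0248  0.0327  0.1552]
[[-0.1, 0.8], [-0.1, -0.2], [-1.4, -1.5], [-1.2, 0.3], [0.2, -0.1], [-0.7, -0.3], [0.5, -1.5], [-3.6, -1.1], [-0.5, -0.5], [-1.9, 1.1], [0.5, -1.0], [-1.8, 0.7], [-0.1, -0.1], [1.6, -0.5], [0.1, -0.4], [1.2, -0.6], [-0.2, -0.1], [-4.1, 0.9]]
grip [ 0.5191 -0.1106  0.1552] stop [ 0.5566 -0.2913  0.158 ]
```

```bash
cat > mv.py <<'E'
from h import *
from scipy.spatial.transform import Rotation as Ro
def Rt(yaw):  # tool down, tool y at world yaw (deg)
    c,s=np.cos(np.radians(yaw)),np.sin(np.radians(yaw))
    x=np.array([0,0,-1.]);y=np.array([c,s,0]); return np.c_[x,y,np.cross(x,y)]
def rows(wps,R0=None,p0=None):  # wps list of (pos,yaw)
    o=sensors.observe(); R0=o['tool_rot'] if R0 is None else R0; p0=o['position'] if p0 is None else p0
    print('t',o['time_s'],'pos',o['position'].round(4),'yaw',np.degrees(np.arctan2(R0[1,1],R0[0,1])).round(2),'F',o['ft_force'].round(1),o['grip_width'])
    for p,y in wps:
        print([*(R0.T@(np.array(p)-p0)/.025).round(2).tolist(),*(Ro.from_matrix(R0.T@Rt(y)).as_rotvec(degrees=True)/6).round(2).tolist()])
E
python3 -c "
from mv import *
rows([((.519,-.111,.26),-27.6)])"
```

```text
t 0.1 pos [ 0.2196 -0.504   0.2558] yaw -66.47 F [ 0.4 -0.1  0.4] 0.08536351544021513
[-0.15, -9.63, -17.26, -6.48, -0.01, 0.01]
```

{"api": "arm_command", "payload": {"plan": [[[0, -0.5, -0.9, -0.3, 0, 0], [0, -1.4, -2.5, -1, 0, 0], [-0.1, -2.4, -4.3, -1.6, 0, 0], [-0.1, -3.4, -6.1, -2.3, 0, 0], [-0.1, -4.4, -7.9, -3, 0, 0], [-0.15, -5.4, -9.7, -3.6, 0, 0], [-0.15, -6.4, -11.5, -4.3, 0, 0], [-0.15, -7.4, -13.3, -5, 0, 0], [-0.15, -8.3, -14.9, -5.7, 0, 0], [-0.15, -9.0, -16.1, -6.2, 0, 0]]]}}

```text
time_s: 1.1
position: [0.4999, -0.1348, 0.2599]
tool_rot: [[-0.0, 0.874, -0.485], [0.0, -0.485, -0.874], [-1.0, -0.0, -0.0]]
ft_force: [0.3, -0.6, 1.4]
grip_width: 0.0852
```

```bash
python3 -c "
from mv import *
rows([((.519,-.111,.26),-27.6)])"
```

```text
t 1.1 pos [ 0.4999 -0.1348  0.2599] yaw -29.04 F [ 0.3 -0.6  1.4] 0.08520595594620807
[-0.0, 0.21, -1.2, -0.24, -0.0, 0.0]
```

{"api": "arm_command", "payload": {"plan": [[[0, 0.1, -0.6, -0.12, 0, 0], [0, 0.2, -1.1, -0.24, 0, 0], [0, 0.2, -1.2, -0.24, 0, 0], [0, 0.2, -1.2, -0.24, 0, 0]]]}}

```text
time_s: 1.5
position: [0.5175, -0.1142, 0.2599]
tool_rot: [[-0.0, 0.884, -0.468], [-0.0, -0.468, -0.884], [-1.0, -0.0, 0.0]]
ft_force: [-0.5, 0.3, -0.1]
grip_width: 0.0858
```

Run:
```python
from h import *
d=snap('wrist','w1'); print(np.round(d['T'],3).tolist(),d['fx'])
snap('top','top1')
x=cv2.resize(d['img'][:,:,::-1],(800,600)); cv2.imwrite('pics/w1b.png',cv2.convertScaleAbs(x,alpha=1.6))
p=np.load('rail.npy')
from fit import R
g=lambda v:R(p[2])@np.array(v)+[p[0],p[1],0]
for v in ([-.103,p[6]-.015,.175],[-.103,p[6]+.015,.175],[-.117,p[6]-.015,.175],[-.117,p[6]+.015,.175],[0,0,.0356],[.025,-.11,.125]): print(v,(proj(d,g(v))[0]*800/560).round(1))
```

```text
[[0.884, 0.442, 0.152, 0.557], [-0.467, 0.836, 0.288, -0.041], [0.0, -0.325, 0.946, 0.377], [0.0, 0.0, 0.0, 1.0]] 359.2879452027391
[-0.103, np.float64(0.0177104663229462), 0.175] [413.2 352.2]
[-0.103, np.float64(0.0477104663229462), 0.175] [413.6 286.1]
[-0.117, np.float64(0.0177104663229462), 0.175] [380.8 352.3]
[-0.117, np.float64(0.0477104663229462), 0.175] [379.7 286.2]
[0, 0, 0.0356] [554.  290.1]
[0.025, -0.11, 0.125] [616.9 504.3]
```

View pics/w1b.png

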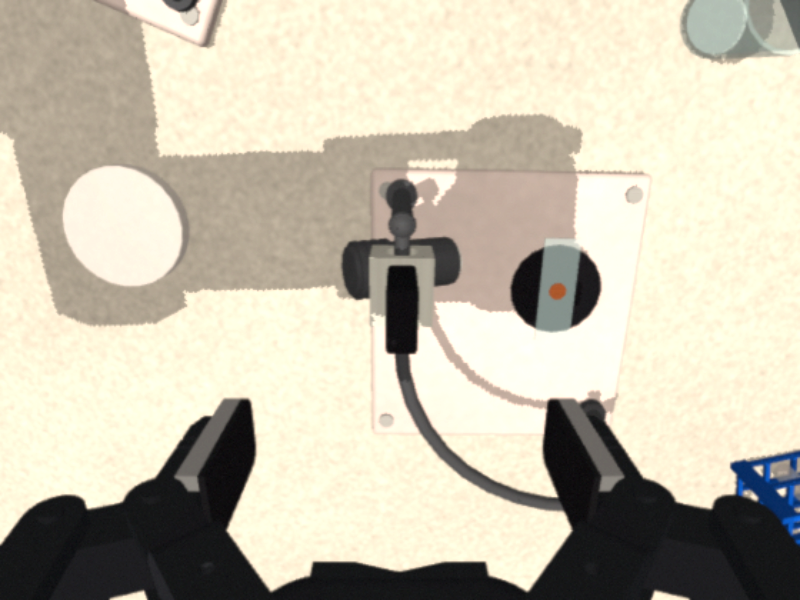

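The wrist view shows the tab at columns 386–417, rows 266–352. The fit predicted 381–413, so the rail really sits about 2 mm further along its x. The stage centre at (557,291) agrees. I'll apply that shift and descend.

```bash
cat >> mv.py <<'E'
O=np.array([.6032,-.1915]);YAW=-27.7
def W(x,y,z):
    c,s=np.cos(np.radians(YAW)),np.sin(np.radians(YAW)); return np.array([O[0]+c*x-s*y,O[1]+s*x+c*y,z])
def toRail(p):
    c,s=np.cos(np.radians(YAW)),np.sin(np.radians(YAW)); d=np.array(p[:2])-O; return np.array([c*d[0]+s*d[1],-s*d[0]+c*d[1],p[2]])
E
python3 -c "
from mv import *
rows([(W(-.11,.0327,.26),YAW),(W(-.11,.0327,.166),YAW)]);print(W(-.11,.0327,.166))"
```

```text
t 1.6 pos [ 0.5173 -0.1145  0.2601] yaw -27.93 F [0.3 0.9 0.1] 0.08535065000067238
[0.0, 0.07, -0.18, -0.04, 0.0, 0.0]
[3.76, 0.07, -0.18, -0.04, 0.0, 0.0]
[ 0.52100704 -0.111415    0.166     ]
```

{"api": "arm_command", "payload": {"plan": [[[0.4, 0.05, -0.15, 0, 0, 0], [1.2, 0.05, -0.15, 0, 0, 0], [2.0, 0.05, -0.15, 0, 0, 0], [2.8, 0.05, -0.15, 0, 0, 0], [3.4, 0.05, -0.15, 0, 0, 0], [3.75, 0.05, -0.15, 0, 0, 0], [3.75, 0.05, -0.15, 0, 0, 0]]]}}

```text
time_s: 2.3
position: [0.5202, -0.1108, 0.1651]
tool_rot: [[-0.002, 0.884, -0.467], [0.001, -0.467, -0.884], [-1.0, -0.002, 0.0]]
ft_force: [0.3, 0.4, 0.2]
grip_width: 0.0857
```

{"api": "arm_command", "payload": {"plan": [[[0, 0, 0, 0, 0, 0], [0, 0, 0, 0, 0, 0], [0, 0, 0, 0, 0, 0], [0, 0, 0, 0, 0, 0], [0, 0, 0, 0, 0, 0], [0, 0, 0, 0, 0, 0], [0, 0, 0, 0, 0, 0], [0, 0, 0, 0, 0, 0]]], "jaw": 1, "newtons": 40}}

```text
time_s: 3.1
position: [0.5208, -0.1108, 0.1666]
tool_rot: [[0.001, 0.884, -0.467], [-0.0, -0.467, -0.884], [-1.0, 0.001, -0.0]]
ft_force: [-0.7, 1.1, 4.7]
grip_width: 0.0134
```

Run:
```python
from mv import *
o=sensors.observe();p=o['position'];print(toRail(p))
rows([(p,YAW)])
d=snap('wrist','w2')
x=cv2.resize(d['img'][:,:,::-1],(800,600)); cv2.imwrite('pics/w2b.png',cv2.convertScaleAbs(x,alpha=1.6))
```

```text
[-0.11047929  0.03314893  0.16662178]
t 3.1 pos [ 0.5208 -0.1108  0.1666] yaw -27.82 F [-0.7  1.1  4.7] 0.01339305662898231
[0.0, 0.0, 0.0, -0.02, -0.0, -0.01]
```

View pics/w2b.png

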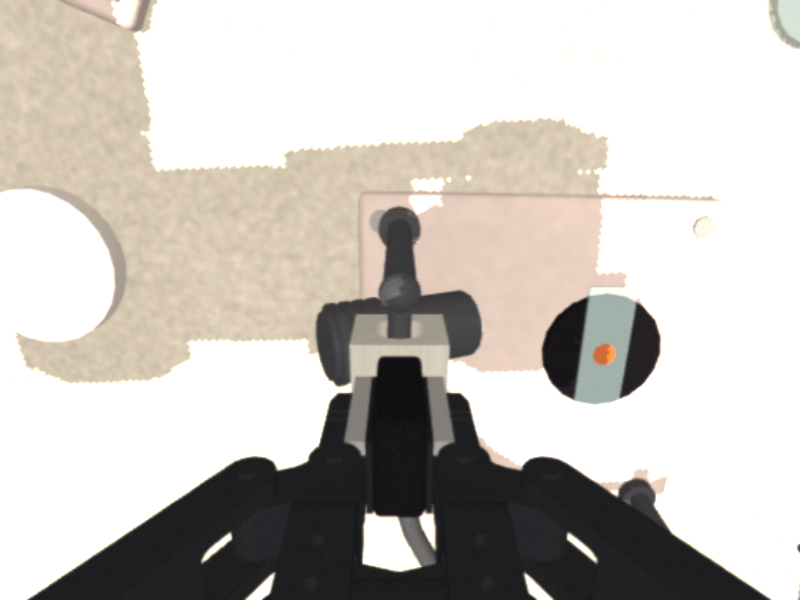

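Gripped at 13.4 mm opening, with the rod (column 399) centred in the bore (375–425). Next I'll compute the slide path.

```bash
cat >> mv.py <<'E'
def path(s,z,off=0):  # s in m along rod from y=.0331 ; returns wp
    L0=.0331;LA=.11*np.pi/2
    if s<L0: return W(-.11,L0-s,z),YAW+off
    if s<L0+LA:
        th=(s-L0)/.11; return W(-.11*np.cos(th),-.11*np.sin(th),z),YAW+np.degrees(th)+off
    return W(s-L0-LA,-.11,z),YAW+90+off
E
python3 - <<'E'
from mv import *
z=.1695
S=[0]+list(np.linspace(.006,.0331+.11*np.radians(30),9))
rows([path(s,z) for s in S])
# next calls: relative to the end pose of the former
p,y=path(S[-1],z); rows([path(.0331+.11*np.radians(30+a),z) for a in np.linspace(3.5,35,10)],Rt(y),p)
E
```

```text
t 3.15 pos [ 0.5208 -0.1108  0.1666] yaw -27.82 F [-0.8  1.1  5.1] 0.013545039663427237
[-0.12, 0.02, 0.0, -0.02, -0.0, -0.01]
[-0.12, 0.02, 0.24, -0.02, -0.0, -0.01]
[-0.12, 0.02, 0.67, -0.02, -0.0, -0.01]
[-0.12, 0.02, 1.09, -0.02, -0.0, -0.01]
[-0.12, 0.03, 1.51, -0.42, -0.0, -0.01]
[-0.12, 0.06, 1.93, -1.34, -0.0, -0.01]
[-0.12, 0.14, 2.35, -2.26, 0.0, -0.01]
[-0.12, 0.26, 2.76, -3.18, 0.0, -0.01]
[-0.12, 0.42, 3.15, -4.1, 0.0, -0.01]
[-0.12, 0.62, 3.53, -5.02, 0.0, -0.01]
t 3.15 pos [ 0.5208 -0.1108  0.1666] yaw 2.3 F [-0.8  1.1  5.1] 0.013545039663427237
[0.0, 0.01, 0.27, -0.58, 0.0, 0.0]
[0.0, 0.03, 0.54, -1.17, 0.0, 0.0]
[0.0, 0.07, 0.8, -1.75, 0.0, 0.0]
[0.0, 0.13, 1.06, -2.33, 0.0, 0.0]
[0.0, 0.2, 1.32, -2.92, 0.0, 0.0]
[0.0, 0.29, 1.58, -3.5, 0.0, 0.0]
[0.0, 0.4, 1.82, -4.08, 0.0, 0.0]
[0.0, 0.52, 2.07, -4.67, 0.0, 0.0]
[0.0, 0.65, 2.3, -5.25, 0.0, 0.0]
[0.0, 0.8, 2.52, -5.83, 0.0, 0.0]
```

{"api": "arm_command", "payload": {"plan": [[[-0.12, 0, 0, 0, 0, 0], [-0.12, 0, 0.24, 0, 0, 0], [-0.12, 0.02, 0.67, 0, 0, 0], [-0.12, 0.02, 1.09, 0, 0, 0], [-0.12, 0.03, 1.51, -0.42, 0, 0], [-0.12, 0.06, 1.93, -1.34, 0, 0], [-0.12, 0.14, 2.35, -2.26, 0, 0], [-0.12, 0.26, 2.76, -3.18, 0, 0], [-0.12, 0.42, 3.15, -4.1, 0, 0], [-0.12, 0.62, 3.53, -5.02, 0, 0]]]}}

```text
time_s: 4.15
position: [0.4925, -0.1972, 0.1692]
tool_rot: [[-0.001, 0.999, 0.043], [0.0, 0.043, -0.999], [-1.0, -0.001, -0.0]]
ft_force: [-0.4, 0.8, -1.6]
grip_width: 0.0136
```

Run:
```python
from mv import *
o=sensors.observe();print(toRail(o['position']),toRail(path(.0331+.11*np.radians(30),.1695)[0]),o['wrist_torque'])
rows([path(.0331+.11*np.radians(30),.1695)])
```

```text
[-0.09539159 -0.05655116  0.169159  ] [-0.09526279 -0.055       0.1695    ] [-0.02158247  0.02815533  0.00829564]
t 4.15 pos [ 0.4925 -0.1972  0.1692] yaw 2.48 F [-0.4  0.8 -1.6] 0.013608103435726132
[-0.01, 0.04, -0.05, 0.03, -0.0, 0.01]
```

Forces are tiny (−1.6 N, the carriage's weight), so I'll carry on round the bend.

{"api": "arm_command", "payload": {"plan": [[[0, 0.01, 0.25, -0.58, 0, 0], [0, 0.03, 0.5, -1.17, 0, 0], [0, 0.07, 0.77, -1.75, 0, 0], [0, 0.13, 1.03, -2.33, 0, 0], [0, 0.2, 1.3, -2.92, 0, 0], [0, 0.29, 1.56, -3.5, 0, 0], [0, 0.4, 1.8, -4.08, 0, 0], [0, 0.52, 2.05, -4.67, 0, 0], [0, 0.65, 2.28, -5.25, 0, 0], [0, 0.8, 2.5, -5.83, 0, 0]]]}}

```text
time_s: 5.15
position: [0.5151, -0.2587, 0.169]
tool_rot: [[-0.001, 0.795, 0.607], [0.0, 0.607, -0.795], [-1.0, -0.0, -0.001]]
ft_force: [-0.1, -0.0, -2.3]
grip_width: 0.0135
```

Run:
```python
from mv import *
L=.0331;A=.11*np.pi/2
o=sensors.observe();print(toRail(o['position']),toRail(path(L+.11*np.radians(65),.1695)[0]),o['wrist_torque'])
rows([path(L+.11*np.radians(65),.1695)]+[path(L+.11*np.radians(65+a),.1695) for a in (4.2,8.4,12.6,16.8,21,25)]+[path(L+A+x,.1695) for x in (.002,.004,.005,.007)])
```

```text
[-0.04675687 -0.10048336  0.16903469] [-0.04648801 -0.09969386  0.1695    ] [0.00304037 0.04011079 0.01154762]
t 5.15 pos [ 0.5151 -0.2587  0.169 ] yaw 37.37 F [-0.1 -0.  -2.3] 0.013468959031982542
[-0.02, 0.03, -0.0, 0.01, -0.01, 0.0]
[-0.02, 0.04, 0.32, -0.69, -0.01, 0.0]
[-0.02, 0.08, 0.64, -1.39, -0.01, 0.0]
[-0.02, 0.14, 0.96, -2.09, -0.01, 0.0]
[-0.02, 0.22, 1.27, -2.79, -0.01, 0.0]
[-0.02, 0.32, 1.57, -3.49, -0.01, 0.0]
[-0.02, 0.44, 1.86, -4.15, -0.01, 0.0]
[-0.02, 0.48, 1.93, -4.15, -0.01, 0.0]
[-0.02, 0.51, 2.0, -4.15, -0.01, 0.0]
[-0.02, 0.53, 2.04, -4.15, -0.01, 0.0]
[-0.02, 0.56, 2.11, -4.15, -0.01, 0.0]
```

{"api": "arm_command", "payload": {"plan": [[[0, 0.04, 0.32, -0.69, 0, 0], [0, 0.08, 0.64, -1.39, 0, 0], [0, 0.14, 0.96, -2.09, 0, 0], [0, 0.22, 1.27, -2.79, 0, 0], [0, 0.32, 1.57, -3.49, 0, 0], [0, 0.44, 1.86, -4.15, 0, 0], [0, 0.48, 1.93, -4.15, 0, 0], [0, 0.51, 2.0, -4.15, 0, 0], [0, 0.51, 2.0, -4.15, 0, 0]]]}}

```text
time_s: 6.05
position: [0.5545, -0.2899, 0.1689]
tool_rot: [[-0.004, 0.469, 0.883], [0.001, 0.883, -0.469], [-1.0, -0.001, -0.004]]
ft_force: [-6.5, 0.0, -0.9]
grip_width: 0.0133
```

Run:
```python
from mv import *
o=sensors.observe();print(toRail(o['position']),o['wrist_torque'])
rows([(W(x,-.11,z),YAW+90) for x,z in ((.007,.1695),(.011,.1695),(.011,.166))])
```

```text
[ 0.0026503  -0.10974322  0.16893487] [-0.06131262  1.00304114 -0.07500188]
t 6.05 pos [ 0.5545 -0.2899  0.1689] yaw 62.03 F [-6.5  0.  -0.9] 0.013330576978967106
[-0.02, -0.01, 0.17, -0.04, -0.04, 0.01]
[-0.02, -0.01, 0.33, -0.04, -0.04, 0.01]
[0.12, -0.01, 0.33, -0.04, -0.04, 0.01]
```

Contact at about the expected stop (rail x ≈ 3 mm, −6.5 N). I'll lower it onto the rod and look before releasing.

{"api": "arm_command", "payload": {"plan": [[[0.05, 0, 0.04, 0, 0, 0], [0.12, 0, 0.06, 0, 0, 0], [0.12, 0, 0.06, 0, 0, 0]]]}}

```text
time_s: 6.35
position: [0.5549, -0.2897, 0.1667]
tool_rot: [[-0.006, 0.469, 0.883], [0.003, 0.883, -0.469], [-1.0, -0.0, -0.006]]
ft_force: [-13.4, 4.9, 7.5]
grip_width: 0.0138
```

Run:
```python
from mv import *
o=sensors.observe();print(toRail(o['position']),o['wrist_torque'],o['ft_force'])
d=snap('wrist','w3');s=snap('scene','s3')
a=cv2.convertScaleAbs(cv2.resize(d['img'][100:,100:460,::-1],(400,356)),alpha=1.5)
b=cv2.convertScaleAbs(cv2.resize(s['img'][150:292,115:275,::-1],(400,356),interpolation=cv2.INTER_CUBIC),alpha=1.6)
cv2.imwrite('pics/c3.png',np.hstack([a,b]))
```

```text
[ 0.00289037 -0.10935986  0.16667981] [ 0.88150064  2.16929918 -0.08037012] [-13.40141523   4.94966091   7.54942017]
```

View pics/c3.png

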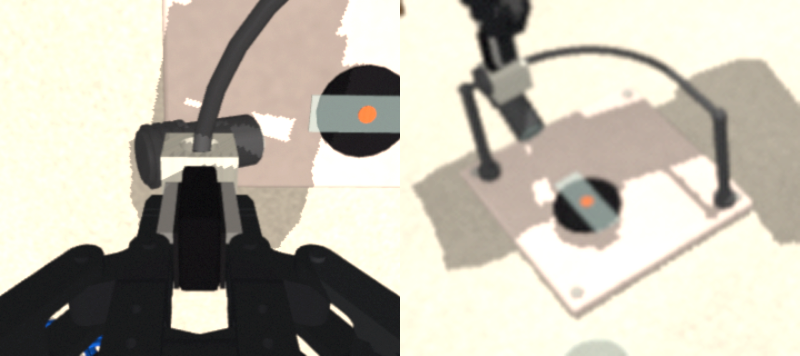

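Both views show the block against the collar by the end post, with the lamp facing the stage. I'll ease the push and open.

{"api": "arm_command", "payload": {"plan": [[[-0.03, 0, -0.05, 0, 0, 0], [-0.03, 0, -0.05, 0, 0, 0]]]}}

```text
time_s: 6.65
position: [0.5548, -0.2895, 0.1669]
tool_rot: [[-0.003, 0.469, 0.883], [0.002, 0.883, -0.469], [-1.0, -0.0, -0.004]]
ft_force: [-6.8, 2.3, 0.7]
grip_width: 0.0134
```

{"api": "arm_command", "payload": {"plan": [[[0, 0, 0, 0, 0, 0], [0, 0, 0, 0, 0, 0], [0, 0, 0, 0, 0, 0], [0, 0, 0, 0, 0, 0], [0, 0, 0, 0, 0, 0], [0, 0, 0, 0, 0, 0], [0, 0, 0, 0, 0, 0]]], "jaw": 0}}

```text
time_s: 7.35
position: [0.5564, -0.2899, 0.1671]
tool_rot: [[0.0, 0.467, 0.884], [-0.0, 0.884, -0.467], [-1.0, 0.0, 0.0]]
ft_force: [0.2, 0.6, 0.5]
grip_width: 0.0853
```

{"api": "arm_command", "payload": {"plan": [[[-0.4, 0, 0, 0, 0, 0], [-1, 0, 0, 0, 0, 0], [-2, 0, 0, 0, 0, 0], [-3, 0, 0, 0, 0, 0], [-4, 0, 0, 0, 0, 0], [-4.5, 0, 0, 0, 0, 0], [-4.5, 0, 0, 0, 0, 0], [-4.5, 0, 0, 0, 0, 0]]]}}

```text
time_s: 8.15
position: [0.5562, -0.2897, 0.2794]
tool_rot: [[-0.0, 0.467, 0.884], [0.0, 0.884, -0.467], [-1.0, 0.0, -0.0]]
ft_force: [-0.4, 0.6, -0.7]
grip_width: 0.0853
```

Run:
```python
from mv import *
d=snap('wrist','w4');s=snap('scene','s4')
a=cv2.convertScaleAbs(cv2.resize(d['img'][60:,100:460,::-1],(480,480)),alpha=1.5)
b=cv2.convertScaleAbs(cv2.resize(s['img'][150:294,115:211,::-1],(320,480),interpolation=cv2.INTER_CUBIC),alpha=1.6)
cv2.imwrite('pics/c4.png',np.hstack([a,b]))
for P in ([.007,-.103,.175],[.007,-.117,.175],[-.008,-.11,.175],[.022,-.11,.175]):
    q=W(*P); print(P,((proj(d,q)[0]-[100,60])*480/360).round(1),((proj(s,q)[0]-[115,150])*480/144).round(1))
# mirror check: scene diff about mirror rail
s0=load('scene0');print('mirror diff',np.abs(s0['img'][190:305,310:440].astype(int)-s['img'][190:305,310:440]).max(2).mean(), (np.abs(s0['img'][205:260,405:440].astype(int)-s['img'][205:260,405:440]).max(2)>25).sum())
```

```text
[0.007, -0.103, 0.175] [251.2 217.2] [123.8  41.2]
[0.007, -0.117, 0.175] [223.  217.2] [113.6  30.9]
[-0.008, -0.11, 0.175] [237.1 188.4] [138.6  26.6]
[0.022, -0.11, 0.175] [237.2 244.8] [98.5 45.6]
mirror diff 10.838260869565218 0
```

View pics/c4.png

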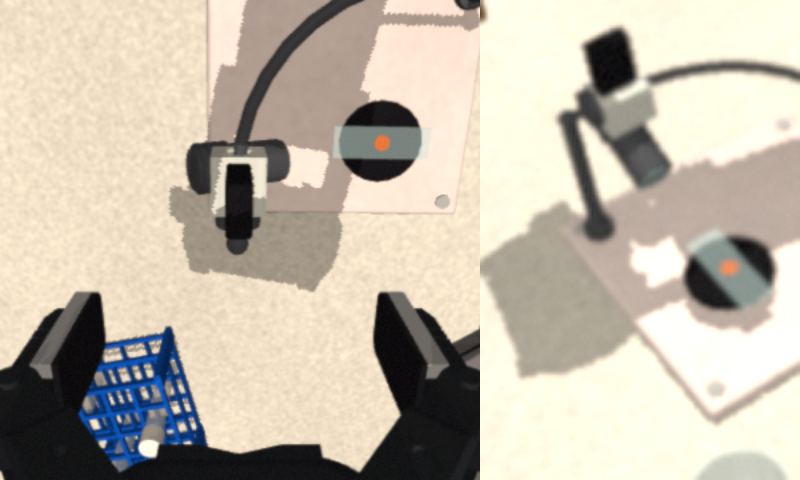

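The tab top ends near row 238, against 245 predicted at the stop, so it is about 3 mm off in my frame. The carriage hangs upright against the collar and the gripper is clear, so I'll hand the job in.

```bash
python3 -c "
from rig import workorder; print(workorder.close_job())"
```

```text
the job is handed in; nothing more can be done
None
```

The lamp carriage is now up against the stop collar with its lamp facing the specimen stage. I released it, backed the arm off and handed the job in at about 8.3 s of the 38 s allowed; the hand-in gives no verdict.

I gripped the tab, lifted the carriage about 3 mm, and slid it along the rod and round the 90° bend. It met the collar, where I set it down and let go.

**Lamp carriage:** the last pictures show it upright at the collar, with its bore along the rod's end leg. Its grip point looks about 3–4 mm short of my computed `lamp_stop`. That disagrees slightly with the collar contact I felt, and I put it down to error in my rail estimate. It is well inside the 15 mm allowed.

**Mirror carriage:** no pixel in the part of the scene picture with the mirror carriage's tab changed noticeably from the start. A wider area around that rail did change on average, which I took to be the arm's shadow without checking further.

**Forces and gripper:** the highest force reading at the end of any move was about 16 N, while pressing against the collar. The gripper is open with its TCP at z 0.28 m, clear of everything.

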